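Lock the grooved adapter into the cam-arm coupler

TASK

Set the loose steel grooved adapter, knob up, into the open mouth of the upright coupler and push it down onto its rubber seat until it is fully home, firmly but without hammering or overloading it. Then swing the two cam arms down together, keeping them roughly level with one another and never forcing them, until both lie fully down along the coupler and the adapter is locked in, and let go. Leave the other parts on the bench where they are.

Things in the scene. Friction and masses are not known exactly. Their poses are not given: they have to be found in the camera images.
- stand: Fixed upright groove coupler: grey plate 110 x 110 x 12 mm, steel riser, aluminium head with an open mouth on top (bore 39 mm, outside 51 mm). Origin: centre of the plate's underside, on the bore's vertical axis; z up; the cam arms are on its +y and -y sides. The head is screwed higher or lower on the riser each time (30 mm range): its height is NOT measured by this pose and must be felt.
- stand_mid (a point): Point fixed to the stand on the bore axis, 100 mm above its origin: the MEAN height of the two cam pivots. The true pivots are up to 15 mm higher or lower. Pivots 24.5 mm from the axis (local y); mouth rim 10 mm above them. Fingers that press the arms with more than 70 N in all overload them (squeeze gently, about 20 to 25 N).
- stand_low (a point): Point fixed to the stand on the bore axis, 78 mm above its origin: MEAN height of the rubber seat's top in the bore, truly 22 to 26 mm below the pivots. From there it goes down 6 to 10 mm to a hard stop; it sticks and springs: moves from about 6 N, reaches the stop at about 14 N, springs back about 2 mm. Ramming the adapter with over 50 N is overload.
- cam_left (a joint): Cam arm on the stand's +y side: steel bar 12 mm wide, 5 mm thick, 55 mm from pivot to a small wire ring (14 mm more). Radians: 0 = open, outward and 50 degrees up; 0.87 = level; 2.27 = stop, down along the head. Turns freely (0.03 N m) to about 1.2, then its greased cam presses on the groove; hard point about 1.9, then it stays shut. Jams half way if the adapter is over 4 mm short of the stop.
- cam_right (a joint): Cam arm on the stand's -y side, mirror image of the left one, same values. Neither arm may get far ahead: one past 1.6 rad while the other is short of 0.9 is too far. Both can be pushed down at once from above by two open fingers 40 mm or more from the axis, then squeezed in from outside. All contact forces on the adapter together over 90 N (arms forced while jammed) is overload.
- adapter: Loose steel grooved adapter, 62 mm tall, 0.25 kg, round about its z axis, upright. Origin: centre of its underside. From below: foot 36 mm diameter, chamfered, to 14 mm; cone narrowing to the 17 mm groove (30 to 37 mm); flange 33 mm to 44 mm; grip knob 27 mm diameter from 46 to 62 mm. Home on the stop its underside is 32.3 mm below the cam pivots, 53 to 83 mm above the stand's origin.
- by_bearing: Bystander: ball bearing ring, 48 mm, 9 mm high, flat. Origin under its centre.
- by_wrench: Bystander: spanner 184 mm long, lying flat. Origin under its centre.
- by_armature: Bystander: motor armature, 37 mm thick, 100 mm long, lying. Origin under its centre.
- by_armature2: Bystander: a second such armature. Origin under its centre.
- by_chain: Bystander: curled chain, 75 x 111 x 8 mm. Origin under its centre.
- by_can: Bystander: open motor can, 66 mm, 86 mm tall. Origin under its centre.
- by_can2: Bystander: open motor can, 66 mm, 86 mm tall. Origin under its centre.
Things that resemble listed ones, but are neither listed nor needed, are in the scene too. Of the things shaped like the adapter, the steel one is meant.

How it is judged:
On the way, in this order (a step that is already met when the one before it is completed fails the run):
1. the adapter is pushed down in the coupler's bore while both arms are still open (horizontal distance between adapter and stand below 0.005 m and z of adapter in the frame of stand below 0.09 m and angle between adapter's own z axis and vertical below 0.15 rad and value of joint each of cam_left, cam_right below 0.8 rad), for 0.2 s.
2. both cam arms are fully down (value of joint each of cam_left, cam_right above 2.1 rad), for 0.2 s.
At the end, for the whole second after the job is handed in: Both cam arms are within 10 degrees of their stop (2.1 rad or more), the adapter stands upright (within 6 degrees) and centred (within 4 mm) in the coupler with its underside less than 86.5 mm above the stand's origin, at rest (all of step 2 and horizontal distance between adapter and stand below 0.004 m and z of adapter in the frame of stand below 0.0865 m and angle between adapter's own z axis and vertical below 0.1 rad and linear speed of adapter below 0.02 m/s); the robot touches nothing.
It fails at once if one cam arm is far ahead of the other (one past 1.6 rad while the other is short of 0.9 rad) ((value of joint cam_left above 1.6 rad and value of joint cam_right below 0.9 rad) or (value of joint cam_right above 1.6 rad and value of joint cam_left below 0.9 rad)).
It fails at once if the adapter is rammed against the coupler with more than 50 N while it is being seated (arms not yet past 0.9 rad) (contact force between adapter and stand above 50 N and value of joint each of cam_left, cam_right below 0.9 rad).
It fails at once if the contact forces on the adapter in the coupler add up to more than 90 N (contact force between adapter and stand above 90 N).
It fails at once if the fingers force the coupler or its arms with more than 70 N (contact force between the fingers and stand above 70 N).
It fails at once if a bystander is shifted by more than 30 mm (distance of any of by_bearing, by_wrench, by_armature, by_armature2, by_chain, by_can, by_can2 from where it was at the start of the episode above 0.03 m).
It also fails if it takes over 59 s, if anything falls off the work surface, if the arm or the gripper's body presses on something with over 40 N, if the wrist force passes 120 N, or if a joint passes its speed limit or range.

ROBOT

A 7-joint arm with a two-finger parallel gripper is mounted at the origin on the work surface; the furniture and walls round the work are solid. World frame = base frame: x ahead of the robot, y to its left, z up, the work surface at z = 0. Lengths are in m, angles in rad, forces in N, time in s.
With the tool pointing down it reaches from about 0.425 to 0.95 m from the base axis. Payload 4.7 kg.
Tool frame: the origin (TCP) lies between the finger pads; the fingertips stand 25 mm ahead of it and the grasp point (between the pads) lies 6 mm ahead of it; x points along the fingers, z is the direction in which the jaws open and shut, and the axes are right-handed (so a half turn about x gives the same grasp; the last joint's range is limited). The gripper opens to 85 mm and grips with 20 to 120 N. Pads are 22 mm wide; open, the fingers measure 114 mm over their backs; the gripper's body (76 mm by 85 mm) begins 54 mm behind the grasp point. The pads swing forward as they close: fully open they stand 13 mm farther back than shut.
Start: joints at [-1.286, 0.469, -0.049, 1.532, 0.024, 1.141, -0.082], TCP at [0.208, 0.642, 0.256] pointing down, gripper open.
Joint ranges: [-2.59, 2.59], [-0.33, 1.99], [-1.39, 1.29], [0.1, 2.45], [-1.04, 4.18], [0.21, 1.99], [-2.66, 2.66]. Speed limits (rad/s): [2.57, 2.57, 3.14, 3.14, 3.14, 3.14, 3.14].

INTERFACE

Orientations are given as a 3x3 rotation matrix whose columns are the frame's x, y, z axes.
In Python, from rig import * gives the robot as it stands. Calls block until the motion is done:
- movep(position, orientation): joint-space move of the TCP to a pose.
- move_l(position, attitude=None, feed=0.15, until_force=None): straight line of the TCP; attitude=None keeps the orientation; feed is the mean speed in m/s. With until_force (N) it stops when the force on the tool has changed by that much, and returns True; else False.
- move_joints(angles): joint-space move.
- command_gripper(opening, newtons=None): finger opening in m; newtons is the grip in N (None keeps the last); returns when the fingers have stopped.
- sleep(seconds).
- inverse_kinematics(position, orientation): joint angles nearest the present ones, or None.
- sense(): the state.
- camera(name): name is "side" or "top" or "wrist"; returns (picture, depth): 480x640x3 uint8, red, green, blue; 480x640 float32, m along the optical axis (not along the pixel's ray), 0 where there is no reading.
- camera_params(name): a dict with "K" (3x3 intrinsics, pixels), "position" and "rotation" of the camera in the world; the wrist camera has in their place "tool_from_camera" (4x4, takes a point from camera to tool coordinates, whose origin is the TCP and whose axes are the tool frame's). Camera axes: x right, y down, z forward; pixel columns grow to the right and rows downward; lengths in m; the calibration is good to about 2 mm. A picture is of the moment at which its call begins: read the wrist's pose just before it. camera_params takes no time and is no camera call.
A pose or a line that the arm cannot do raises Unreachable and nothing moves.
- finish_job(): hands the job in, once; it reports no verdict.
The state is a dict: "time_s": time; "joint_pos": joint angles; "qd": joint speeds; "joint_efforts": joint torques, N m; "position": TCP position; "tcp_rot": TCP orientation; "wrist_force": force on the tool from outside, world axes, zero at the start; "ft_torque": the same for the moment, N m; "finger_gap": finger opening in m.
Only numpy, scipy, OpenCV 4.12 (cv2) and the standard library are available. Lean on these libraries where they do the work, as an engineer would, in place of code of your own. Each camera call takes 0.05 s, during which the arm holds its last target.

## Working session

There is one attempt and no reset: what is moved stays moved. The work goes in short steps, each a Python script; the robot and the scene stay as the last script left them, time stands still between calls to the robot, and variables do not carry over. Pictures are saved under pics/ and viewed, and the job is handed in when it is done.

```bash
ls; mkdir -p pics; python3 - <<'E'
from rig import *
import cv2,numpy as np
for n in ("side","top","wrist"):
    s=sense()
    p,d=camera(n); cv2.imwrite(f"pics/{n}0.png",p[:,:,::-1]); np.savez(f"pics/{n}0.npz",p=p,d=d,pos=s["position"],rot=s["tcp_rot"])
    print(n,camera_params(n))
s=sense();print(s)
E
```

```text
pics
side {'K': array([[439.96892366,   0.        , 314.55010633],
       [  0.        , 439.96892366, 239.63621631],
       [  0.        ,   0.        ,   1.        ]]), 'position': array([ 0.11641654, -0.85444493,  0.49602247]), 'rotation': array([[ 0.88759511, -0.19013746,  0.41955055],
       [-0.46059773, -0.37617838,  0.80395246],
       [ 0.00496437, -0.9068283 , -0.42147098]])}
top {'K': array([[452.23277412,   0.        , 316.2418728 ],
       [  0.        , 452.23277412, 241.84332153],
       [  0.        ,   0.        ,   1.        ]]), 'position': array([ 0.42153129, -0.03162433,  1.04481056]), 'rotation': array([[-0.01893325, -0.99093182,  0.13302507],
       [-0.9998086 ,  0.01942056,  0.0023666 ],
       [-0.00492856, -0.1329548 , -0.99110985]])}
wrist {'K': array([[388.36838393,   0.        , 318.31335566],
       [  0.        , 388.36838393, 234.54110477],
       [  0.        ,   0.        ,   1.        ]]), 'tool_from_camera': array([[-1.33576366e-03, -2.78975809e-01,  9.60297201e-01,
        -1.17277488e-01],
       [ 6.01815096e-04, -9.60298108e-01, -2.78975235e-0
[... 339 characters left out ...]
qd': array([ 9.75411281e-04, -2.38027815e-03, -2.56308278e-04, -5.25826369e-03,
        9.61117123e-04, -5.70404849e-05, -1.32317358e-03]), 'joint_efforts': array([ 5.34485644e-04, -5.10769451e+01, -4.66133037e-02, -2.37977117e+01,
        1.07672278e-02,  5.45683419e-03, -5.03207161e-06]), 'position': array([0.20822412, 0.64166048, 0.25548549]), 'tcp_rot': array([[-4.04780819e-04, -9.51181052e-01,  3.08633185e-01],
       [-1.43972520e-03,  3.08633444e-01,  9.51179964e-01],
       [-9.99998882e-01, -5.93275696e-05, -1.49436823e-03]]), 'wrist_force': array([ 0.34992813, -0.22542898,  0.04286902]), 'ft_torque': array([ 0.02892854, -0.02332394, -0.00652978]), 'finger_gap': 0.08524748525975757}
```

View pics/top0.png

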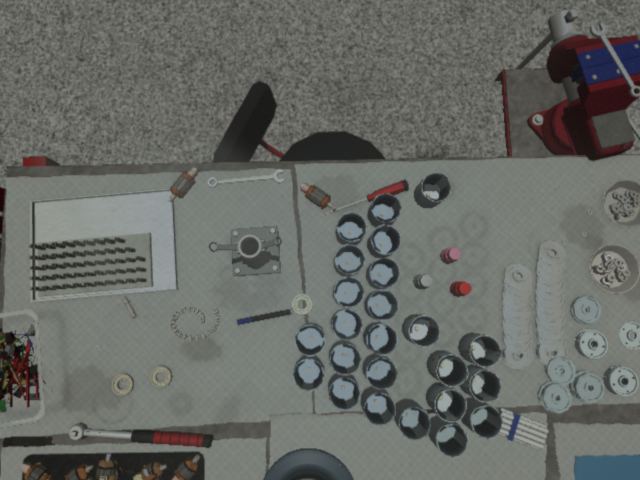

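View pics/side0.png

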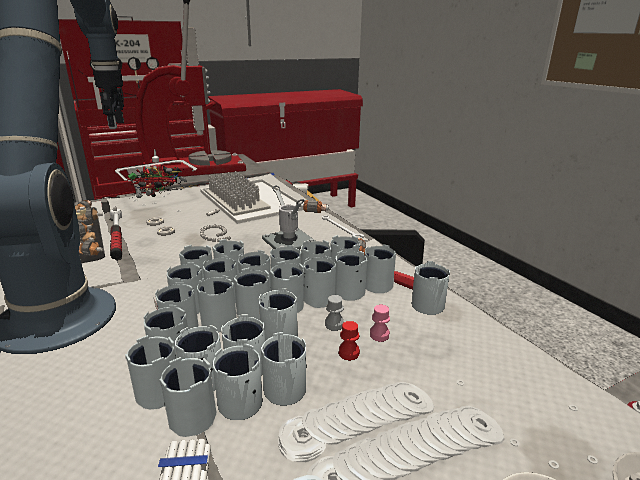

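View pics/wrist0.png

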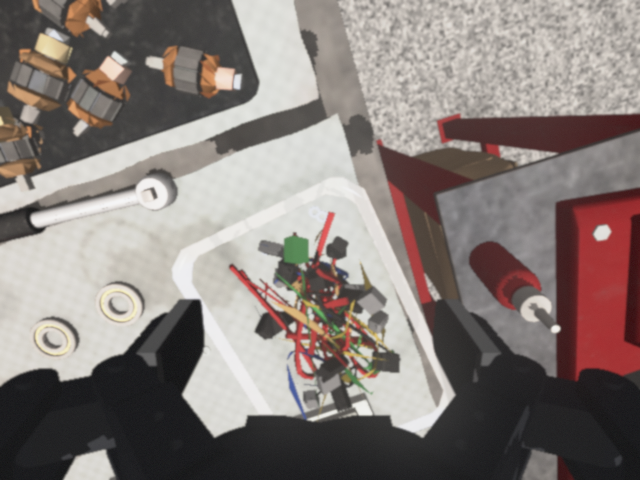

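The top view shows the stand at about (249,247) with its arms towards (213,246) and (278,242), and the grey steel adapter at (425,282). The red and pink look-alikes are at (461,289) and (452,255). The wrist view shows only a scrap box. Next I'll zoom in and measure.

```bash
cat > h.py <<'E'
import numpy as np,cv2
from rig import *
def pts(name,f):
    z=np.load(f);P=camera_params(name);d=z['d'];K=P['K']
    v,u=np.mgrid[0:480,0:640]
    c=np.stack([(u-K[0,2])/K[0,0]*d,(v-K[1,2])/K[1,1]*d,d],-1)
    if name=='wrist':
        T=P['tool_from_camera'];c=c@T[:3,:3].T+T[:3,3];R,t=z['rot'],z['pos']
    else: R,t=P['rotation'],P['position']
    return z['p'],c@R.T+t,d>0
def ray(name,u,v,h,rot=None,pos=None):
    P=camera_params(name);K=P['K'];r=np.linalg.inv(K)@[u,v,1]
    if name=='wrist':
        T=P['tool_from_camera'];R=rot@T[:3,:3];o=rot@T[:3,3]+pos
    else: R,o=P['rotation'],P['position']
    r=R@r;return o+r*(h-o[2])/r[2]
E
python3 - <<'E'
from h import *
p,X,ok=pts('top','pics/top0.npz')
a=cv2.resize(p[210:285,200:290,::-1],None,fx=6,fy=6,interpolation=cv2.INTER_CUBIC)
b=cv2.resize(p[240:310,400:480,::-1],None,fx=3,fy=3,interpolation=cv2.INTER_CUBIC)
cv2.imwrite('pics/z1.png',a);cv2.imwrite('pics/z2.png',b)
for (u,v) in [(300,270),(425,320),(249,247),(425,282),(240,232),(213,246),(278,242),(260,262)]: print(u,v,X[v,u].round(4),ok[v,u])
for nm,(u0,u1,v0,v1) in dict(ad=(414,436,268,298),st=(205,290,215,280)).items():
    Y=X[v0:v1,u0:u1].reshape(-1,3)
    for lo,hi in [(.006,.02),(.03,.05),(.05,.08),(.08,.1),(.1,.13),(.13,.2)]:
        m=(Y[:,2]>lo)&(Y[:,2]<hi)
        if m.sum()>3: print(nm,lo,m.sum(),Y[m].mean(0).round(4),Y[m].min(0).round(4),Y[m].max(0).round(4))
p,X,ok=pts('side','pics/side0.npz')
a=cv2.resize(p[170:260,250:360,::-1],None,fx=6,fy=6,interpolation=cv2.INTER_CUBIC);cv2.imwrite('pics/z3.png',a)
Y=X[290:335,322:347].reshape(-1,3);m=(Y[:,2]>.05)&(Y[:,2]<.07);print('side ad',Y[m].mean(0),Y[m].min(0),Y[m].max(0))
E
```

```text
300 270 [0.4964 0.0094 0.0055] True
425 320 [ 0.3778 -0.2717  0.0064] True
249 247 [0.5447 0.1179 0.064 ] True
425 282 [ 0.4613 -0.2639  0.0578] True
240 232 [0.5868 0.1469 0.0107] True
213 246 [0.5562 0.2108 0.0038] True
278 242 [0.5615 0.059  0.0118] True
260 262 [0.516  0.1005 0.0132] True
ad 0.006 52 [ 0.464  -0.2588  0.0145] [ 0.4454 -0.3005  0.006 ] [ 0.4927 -0.2488  0.0199]
ad 0.03 44 [ 0.4635 -0.2595  0.0458] [ 0.4508 -0.277   0.0421] [ 0.4818 -0.2512  0.0495]
ad 0.05 134 [ 0.4659 -0.265   0.0622] [ 0.4526 -0.2783  0.0501] [ 0.479  -0.2529  0.0676]
st 0.006 1631 [0.5391 0.1104 0.0129] [0.4796 0.0334 0.006 ] [0.6291 0.2285 0.0198]
st 0.03 14 [0.5251 0.1009 0.042 ] [0.5201 0.0899 0.0369] [0.5355 0.1172 0.0494]
st 0.05 260 [0.5441 0.1137 0.0652] [0.5195 0.0887 0.05  ] [0.5635 0.1316 0.0799]
st 0.08 281 [0.5436 0.1121 0.0958] [0.5192 0.0761 0.081 ] [0.5685 0.1446 0.1   ]
st 0.1 220 [0.5426 0.1263 0.1129] [0.519  0.0528 0.1   ] [0.5678 0.18   0.1298]
st 0.13 67 [0.5446 0.0973 0.1359] [0.5295 0.0414 0.13  ] [0.5574 0.1881 0.1446]
side ad [ 0.45592372 -0.2910438   0.05846181] [ 0.43192605 -0.35711654  0.05012833] [ 0.4776368  -0.25374048  0.06321847]
```

```bash
sleep 0.1; python3 -c "
import cv2,numpy as np
a=cv2.imread('pics/z1.png');b=cv2.imread('pics/z2.png');c=np.zeros((450,790,3),np.uint8);c[:450,:540]=a;c[:210,545:785]=b;cv2.imwrite('pics/z12.png',c)"
```

```text
(no output)
```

View pics/z12.png

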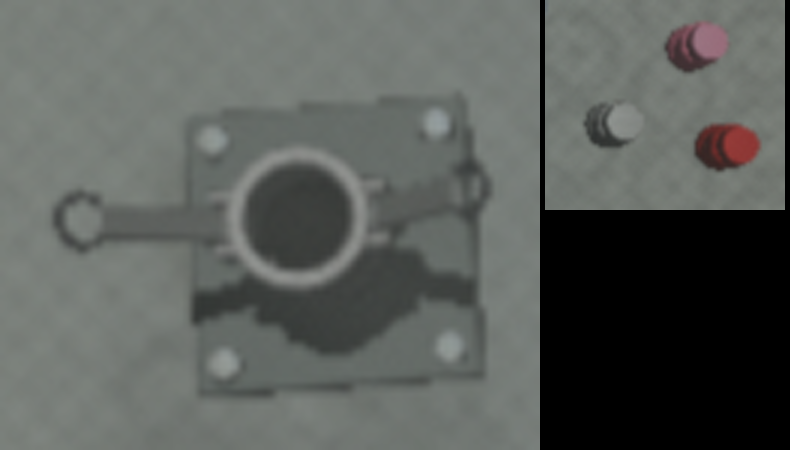

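View pics/z3.png

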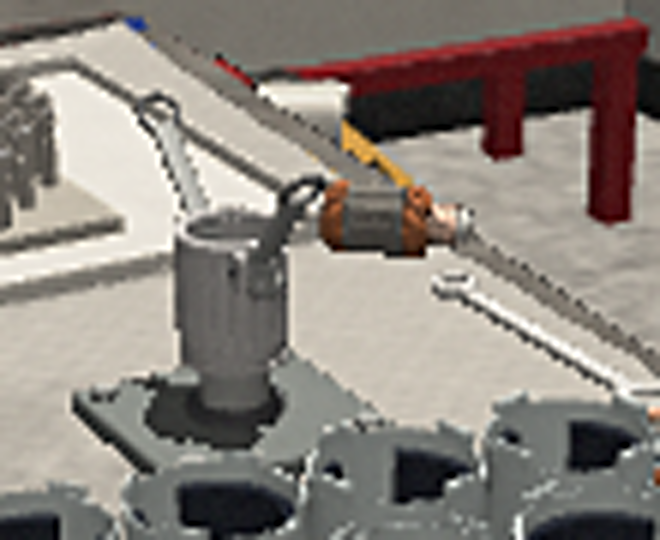

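The zooms show the stand with its arms open towards +y and -y (ring pixels about (213,246) and (278,241)). They also show the four plate screws, and the steel adapter's knob top at about (426,281).

```bash
python3 - <<'E'
from h import *
f=lambda U,V:((U+.5)/6-.5+200,(V+.5)/6-.5+210)
S=[ray('top',*f(*q),.014) for q in [(212,140),(436,122),(449,347),(224,363)]]
C=[ray('top',*f(*q),.012) for q in [(190,117),(463,97),(484,377),(200,393)]]
for n,Q in (('screw',S),('corner',C)):
    Q=np.array(Q);print(n,Q.round(4),Q.mean(0).round(4),'yaw of +y from world y',[np.arctan2(-(a-b)[0],(a-b)[1]).round(4) for a,b in((Q[0],Q[1]),(Q[3],Q[2]))],[np.arctan2((a-b)[1],(a-b)[0]).round(4) for a,b in((Q[0],Q[3]),(Q[1],Q[2]))])
for h in (.095,.11,.125): print('rim',h,ray('top',*f(298,217),h).round(4))
# rim depth
z=np.load('pics/top0.npz');p,X,ok=pts('top','pics/top0.npz')
g=p.astype(int).sum(-1)
ring=[]
for t in np.linspace(0,6.28,90):
    u,v=f(298+62*np.cos(t),217+62*np.sin(t));Q=X[int(round(v)),int(round(u))]
    if Q[2]>.09: ring.append(Q)
ring=np.array(ring);print('ringz',len(ring),np.percentile(ring[:,2],[10,50,90]),ring.mean(0))
# knob top: z2 offset(400,240) scale3 , image shown at +545
for U,V in [(625-545,123)]:
    print('knob',ray('top',(U+.5)/3-.5+400,(V+.5)/3-.5+240,.062))
# side knob segmentation
p,X,ok=pts('side','pics/side0.npz')
cv2.imwrite('pics/z4.png',cv2.resize(p[280:370,310:400,::-1],None,fx=6,fy=6,interpolation=cv2.INTER_CUBIC))
E
```

```text
screw [[0.5843 0.1581 0.014 ]
 [0.5897 0.0719 0.014 ]
 [0.5028 0.0674 0.014 ]
 [0.4984 0.1531 0.014 ]] [0.5438 0.1126 0.014 ] yaw of +y from world y [np.float64(0.0615), np.float64(0.0518)] [np.float64(0.0581), np.float64(0.051)]
corner [[0.5938 0.167  0.012 ]
 [0.5996 0.0616 0.012 ]
 [0.4913 0.0544 0.012 ]
 [0.4873 0.1626 0.012 ]] [0.543  0.1114 0.012 ] yaw of +y from world y [np.float64(0.0544), np.float64(0.037)] [np.float64(0.0418), np.float64(0.0665)]
rim 0.095 [0.5434 0.1127 0.095 ]
rim 0.11 [0.5415 0.1104 0.11  ]
rim 0.125 [0.5396 0.1081 0.125 ]
ringz 90 [0.09702407 0.09858456 0.1005746 ] [0.54072984 0.10844075 0.11965831]
knob [ 0.46397445 -0.26599657  0.062     ]
```

View pics/z4.png

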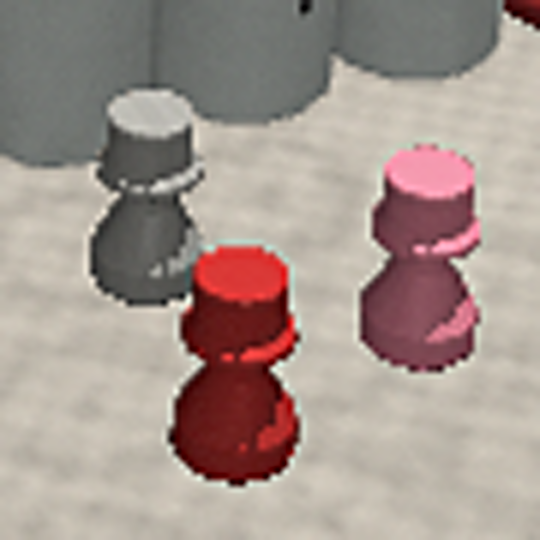

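```bash
cat >> h.py <<'E'
YAW=0.053
def Rj(a):  # jaws (tool z) along world heading a, tool x down
    z=np.array([np.cos(a),np.sin(a),0]);x=np.array([0,0,-1.]);return np.column_stack([x,np.cross(z,x),z])
def snap(n,tag):
    s=sense();p,d=camera(n);cv2.imwrite(f"pics/{tag}.png",p[:,:,::-1]);np.savez(f"pics/{tag}.npz",p=p,d=d,pos=s["position"],rot=s["tcp_rot"])
    return s,p,d
E
python3 - <<'E'
from h import *
for a in (YAW,YAW+np.pi,YAW+np.pi/2,YAW-np.pi/2):
    for t in ((.5435,.1122,.22),(.464,-.266,.187)):
        q=inverse_kinematics(np.array(t),Rj(a));print(round(a,2),None if q is None else np.round(q,2))
E
```

```text
0.05 [-0.66  0.33  0.48  1.89 -0.18  0.97 -0.05]
0.05 [-0.12  0.38  0.72  1.97 -0.31  0.9   0.81]
3.19 [ 0.56  0.58 -1.17  1.82  0.59  1.15  2.38]
3.19 [-0.38  0.53  1.12  1.98 -0.57  0.99 -2.07]
1.62 [-0.47  0.31  0.24  1.88 -0.09  0.97  1.43]
1.62 [-0.37  0.53  1.12  1.98 -0.57  0.99  2.64]
-1.52 [-0.83  0.36  0.71  1.89 -0.28  0.98 -1.52]
-1.52 [-0.3   0.46  0.99  1.98 -0.48  0.95 -0.59]
```

```bash
python3 - <<'E'
from h import *
movep(np.array([.5435,.1122,.222]),Rj(YAW)); sleep(.2)
s,p,d=snap('wrist','w1');print(s['position'],s['time_s'])
E
```

```text
[0.54345781 0.11292408 0.22194715] 2.5917
```

View pics/w1.png

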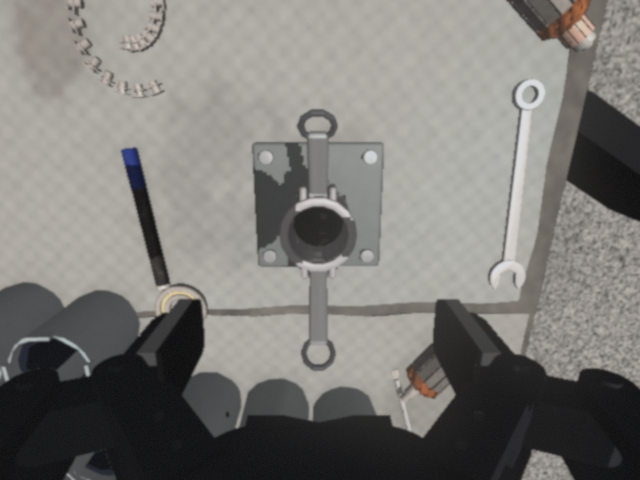

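The mouth is at about (318,234), close to the image centre. The arms run vertically in the image, so the yaw is good.

```bash
python3 - <<'E'
from h import *
z=np.load('pics/w1.npz');p=z['p']
cv2.imwrite('pics/z5.png',cv2.resize(p[180:290,250:390,::-1],None,fx=5,fy=5,interpolation=cv2.INTER_CUBIC))
_,X,ok=pts('wrist','pics/w1.npz')
Y=X[190:280,275:365]; print(np.histogram(Y[...,2],bins=np.arange(0,.13,.005)))
g=cv2.cvtColor(p,cv2.COLOR_RGB2GRAY);print([g[234,260:380:3].tolist()])
E
```

```text
(array([ 574,   41, 1900,   33,    0,    0,    0,    5,   15,    9,   22,
         80, 1660,  173,  173,  163,  156,  243,  465, 2159,    0,    0,
          0,    0,    0]), array([0.   , 0.005, 0.01 , 0.015, 0.02 , 0.025, 0.03 , 0.035, 0.04 ,
       0.045, 0.05 , 0.055, 0.06 , 0.065, 0.07 , 0.075, 0.08 , 0.085,
       0.09 , 0.095, 0.1  , 0.105, 0.11 , 0.115, 0.12 , 0.125]))
[[64, 64, 64, 64, 65, 66, 71, 86, 87, 81, 63, 64, 56, 40, 41, 41, 40, 42, 40, 41, 44, 47, 44, 45, 46, 46, 51, 67, 69, 71, 89, 90, 103, 133, 135, 135, 136, 136, 136, 135]]
```

View pics/z5.png

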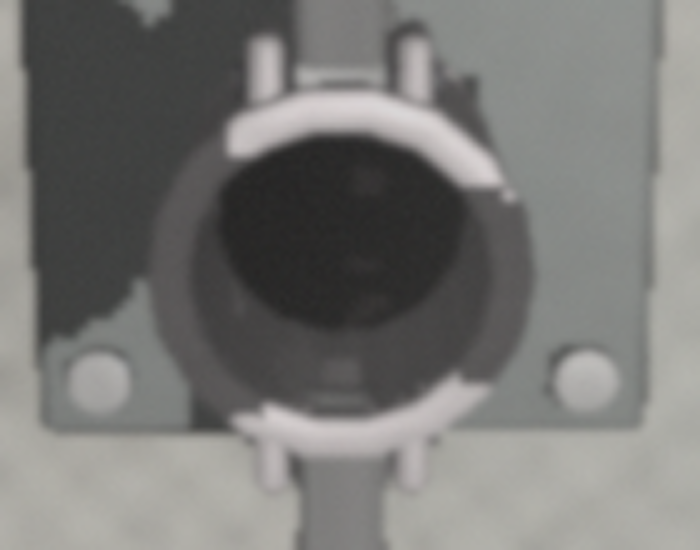

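```bash
cat >> h.py <<'E'
def circ(Q):
    c,r=cv2.minEnclosingCircle((Q[:,:2]*1e4).astype(np.float32));return np.array(c)/1e4,r/1e4
E
python3 - <<'E'
from h import *
_,X,ok=pts('wrist','pics/w1.npz')
Y=X[180:290,270:370].reshape(-1,3);r=np.hypot(Y[:,0]-.5435,Y[:,1]-.1122)
zz=Y[(Y[:,2]>.092)&(r<.03),2];zr=np.median(zz);print('rim z',zr,zz.std())
m=(abs(Y[:,2]-zr)<.0015)&(r<.03);Q=Y[m];print(m.sum(),circ(Q),Q.mean(0),Q.min(0),Q.max(0))
print('bench',np.median(X[150:250,420:480,2]),'plate',np.median(X[180:230,360:375,2]),'seat',np.median(X[205:235,305:330,2]))
for q in [(266,157),(371,157),(367,257),(269,257)]:
    s=np.load('pics/w1.npz');print(ray('wrist',*q,.014,s['rot'],s['pos']).round(4))
# ellipse rays to rim edges in the zoom: left 150,right 533 (row 270); top 92,bottom 455
f=lambda U,V:((U+.5)/5-.5+250,(V+.5)/5-.5+180)
for q in [(150,270),(533,270),(340,90),(340,456)]: print('rim edge',ray('wrist',*f(*q),zr,s['rot'],s['pos']).round(4))
# move to adapter
movep(np.array([.464,-.266,.22]),Rj(YAW)); move_l(np.array([.464,-.266,.189])); sleep(.2)
s,p,d=snap('wrist','w2');print(s['position'],s['time_s'])
E
```

```text
rim z 0.09696881185432873 0.0014359753088760419
1889 (array([0.54360874, 0.11213175]), 0.029922100830078124) [0.54330621 0.11239557 0.09710431] [0.51806342 0.08229286 0.09547954] [0.56833362 0.14175741 0.09846636]
bench 0.0005590148998659561 plate 0.011580864481358408 seat 0.063522697976642
[0.4983 0.1521 0.014 ]
[0.5847 0.1568 0.014 ]
[0.5892 0.0697 0.014 ]
[0.5025 0.0649 0.014 ]
rim edge [0.5185 0.1112 0.097 ]
rim edge [0.5682 0.114  0.097 ]
rim edge [0.5419 0.1362 0.097 ]
rim edge [0.5446 0.0868 0.097 ]
[ 0.4646262  -0.26617846  0.18989068] 4.6417
```

View pics/w2.png

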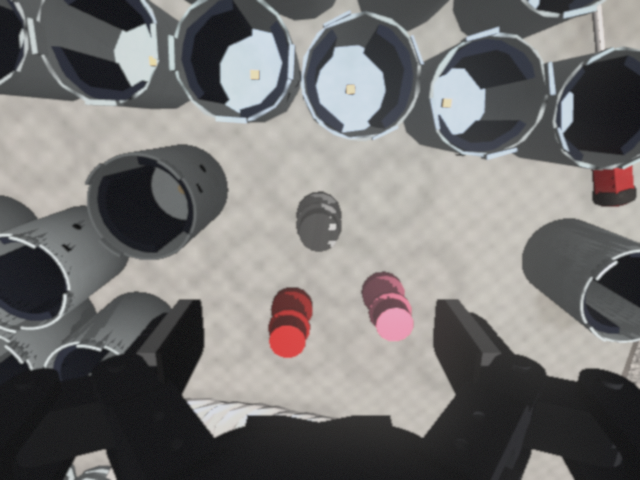

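The steel adapter is near the image centre at (319,222), with the red one at (288,335) and the pink one at (392,318). Its grasp area is clear of the cans.

```bash
python3 - <<'E'
from h import *
_,X,ok=pts('wrist','pics/w2.npz')
Y=X[180:260,285:355].reshape(-1,3);m=(Y[:,2]>.058)&(Y[:,2]<.067);Q=Y[m];zr=np.median(Q[:,2]);print(m.sum(),zr)
Q=Q[abs(Q[:,2]-zr)<.0015];print(len(Q),circ(Q),Q.mean(0),Q.min(0),Q.max(0),(Q.min(0)+Q.max(0))/2)
s=sense();print(s['position'],s['wrist_force'])
E
```

```text
1261 0.06154936707387809
1202 (array([ 0.46522515, -0.26678069]), 0.0134546630859375) [ 0.46519329 -0.26641205  0.0615501 ] [ 0.45222792 -0.28002243  0.06005175] [ 0.47826112 -0.25349378  0.06304094] [ 0.46524452 -0.2667581   0.06154635]
[ 0.46450609 -0.26616751  0.18979001] [ 0.16335496  0.00659913 -0.90771803]
```

```bash
python3 - <<'E'
from h import *
command_gripper(.05)
a=np.array([.46522,-.26677])
move_l(np.array([*a,.10])); 
t=move_l(np.array([*a,.0725]),feed=.06,until_force=8);s=sense();print(t,s['position'],s['wrist_force'])
command_gripper(.02,60);s1=sense();print(s1['position'],s1['finger_gap'],s1['wrist_force'])
move_l(np.array([*a,.20]),feed=.15);sleep(.2)
s=sense();print(s['position'],s['finger_gap'],s['wrist_force'],s['time_s'])
snap('side','s2');snap('wrist','w3')
E
python3 -c "
import cv2,numpy as np
a=cv2.imread('pics/s2.png');b=cv2.imread('pics/w3.png')
c=np.zeros((400,800,3),np.uint8);c[:,:400]=cv2.resize(a[150:350,240:440],(400,400));c[:,400:]=cv2.resize(b[100:480,130:510],(400,400));cv2.imwrite('pics/z6.png',c)"
```

```text
False [ 0.46510336 -0.26687168  0.07229278] [ 0.23198719 -0.1358998  -0.39206855]
[ 0.46539503 -0.26700135  0.07306843] 0.024055143105168434 [-1.97231376  0.18663838  5.1665133 ]
[ 0.46477119 -0.26656922  0.19911232] 0.024146688943869024 [-0.74379979 -0.03105453 -2.00000743] 8.0333
```

View pics/z6.png

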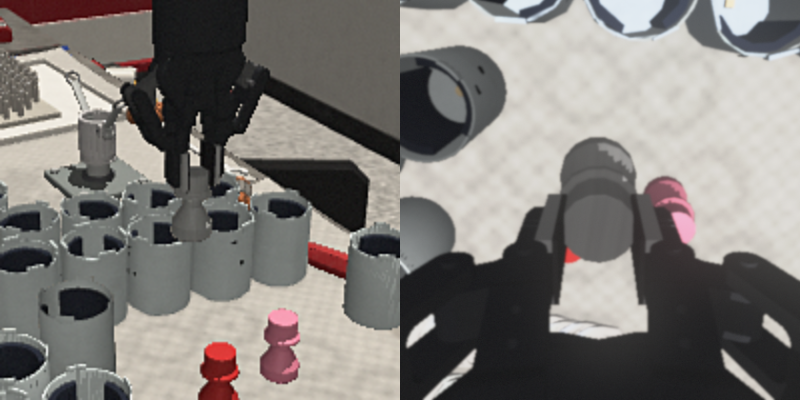

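```bash
python3 - <<'E'
from h import *
z=np.load('pics/w3.npz');_,X,ok=pts('wrist','pics/w3.npz')
print(z['pos'])
L=(X-z['pos'])@z['rot']  # tool coords
Y=L[250:360,280:360].reshape(-1,3);m=(Y[:,0]>.0)&(Y[:,0]<.03)&(abs(Y[:,2])<.011)&(abs(Y[:,1])<.02)
Q=Y[m];print(m.sum(),np.median(Q[:,0]));k=np.median(Q[:,0]);Q=Q[abs(Q[:,0]-k)<.0015];print((Q.min(0)+Q.max(0))/2,Q.min(0),Q.max(0))
movep(np.array([.5433,.1118,.27]),Rj(YAW))
move_l(np.array([.5433,.1118,.20]));sleep(.2);s=sense();print(s['position'],s['wrist_force'],s['tcp_rot'][:,0])
snap('wrist','w4');snap('side','s4')
E
python3 -c "
import cv2,numpy as np
a=cv2.imread('pics/s4.png');b=cv2.imread('pics/w4.png')
c=np.zeros((400,800,3),np.uint8);c[:,:400]=cv2.resize(a[130:260,220:350],(400,400));c[:,400:]=cv2.resize(b[100:480,130:510],(400,400));cv2.imwrite('pics/z7.png',c)"
```

```text
[ 0.46489609 -0.26666111  0.19929058]
4737 0.011834149112313149
[ 1.18345113e-02  2.77503682e-04 -2.06286397e-06] [ 0.01034181 -0.01314092 -0.01099387] [0.01332721 0.01369593 0.01098974]
[0.54405534 0.11178955 0.20114084] [ 0.58139697 -0.41633018 -2.37869681] [ 2.11428434e-03  9.06041730e-04 -9.99997354e-01]
```

View pics/z7.png

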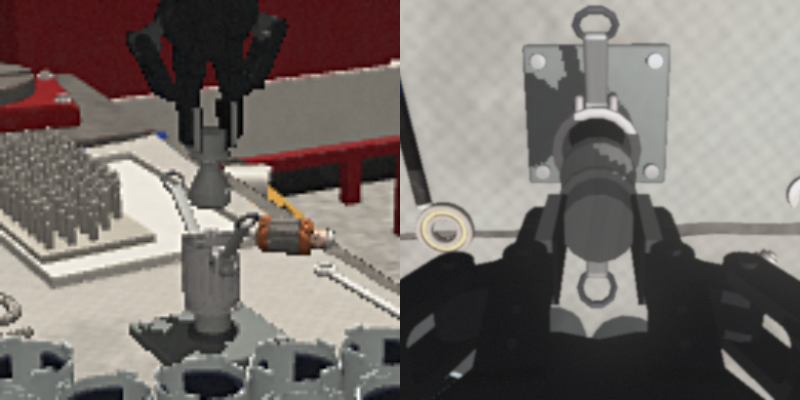

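```bash
python3 - <<'E'
from h import *
g=np.array([.5433,.1118])
s=sense();print(s['position'],s['wrist_force'])
c=g-(s['position'][:2]-g)*.8
t=move_l(np.array([*c,.160]),feed=.05,until_force=6);s=sense();print(t,s['position'],s['wrist_force'],s['ft_torque'],s['time_s'])
if not t:
    t=move_l(np.array([*c,.142]),feed=.03,until_force=5);s=sense();print(t,s['position'],s['wrist_force'],s['time_s'])
E
```

```text
[0.54370825 0.11190433 0.20076705] [-0.93012126  0.7607106  -2.6741177 ]
False [0.54325038 0.11169309 0.16023781] [ 0.72764742  0.74314241 -2.31783499] [ 0.00127308 -0.00604767 -0.02236727] 11.4583
False [0.54310634 0.1116758  0.14203578] [ 0.0690021  -0.46085174 -3.34118802] 12.2083
```

It is inside the bore with no contact force. Pressing down slowly now.

```bash
python3 - <<'E'
from h import *
s=sense();c=np.array([.5433,.1118])-(s['position'][:2]-[.5433,.1118])*.5
for z in np.arange(.139,.115,-.002):
    t=move_l(np.array([*c,z]),feed=.015,until_force=9);s=sense();print(t,round(z,4),s['position'].round(4),s['wrist_force'].round(1),s['finger_gap'].round(4))
    if t or s['wrist_force'][2]>20: break
print(s['time_s'])
E
```

```text
Traceback (most recent call last):
AttributeError: 'float' object has no attribute 'round'
```

```bash
python3 - <<'E'
from h import *
s=sense();print(s['position']);c=np.array([.5433,.1118])-(s['position'][:2]-[.5433,.1118])*.5
for z in np.arange(.137,.115,-.002):
    t=move_l(np.array([*c,z]),feed=.015,until_force=9);s=sense();print(t,round(z,4),s['position'].round(4),s['wrist_force'].round(1),round(s['finger_gap'],4),s['ft_torque'].round(2))
    if t or s['wrist_force'][2]>20: break
print(s['time_s'])
E
```

```text
[0.54334681 0.11186315 0.13891315]
False 0.137 [0.5434 0.1118 0.137 ] [ 0.6 -0.1 -2.5] 0.0241 [-0.   -0.04  0.04]
False 0.135 [0.5434 0.1118 0.1355] [-2.2 -0.4  4. ] 0.0234 [-0.02  0.39  0.02]
False 0.133 [0.5435 0.1117 0.1336] [-2.4  0.5  5.2] 0.0241 [0.01 0.52 0.03]
False 0.131 [0.5435 0.1118 0.1318] [-3.5 -0.9  6.9] 0.0239 [-0.02  0.61  0.07]
False 0.129 [0.5435 0.1118 0.13  ] [-3.  -0.6  9.5] 0.0241 [-0.06  0.74 -0.04]
False 0.127 [0.5436 0.1118 0.1285] [-4.2  1.2 12.9] 0.0238 [-0.09  1.05  0.04]
True 0.125 [0.5437 0.1117 0.1286] [-2.   0.1  7.5] 0.0238 [-0.03  0.52  0.  ]
14.4667
```

```bash
python3 - <<'E'
from h import *
s=sense();print(s['position'].round(4),s['wrist_force'].round(1))
c=np.array([.5432,.1118])
for z in (.127,.1255,.124):
    t=move_l(np.array([*c,z]),feed=.015,until_force=20);s=sense();print(t,round(z,4),s['position'].round(4),s['wrist_force'].round(1),round(s['finger_gap'],4),s['ft_torque'].round(2))
    if t or s['wrist_force'][2]>22: break
print(s['time_s']);snap('wrist','w5')
E
```

```text
[0.5437 0.1117 0.1286] [-2.   0.1  7.5]
False 0.127 [0.5437 0.1117 0.1286] [-4.8  0.  12.7] 0.0237 [-0.05  0.92 -0.01]
False 0.1255 [0.5439 0.1117 0.1284] [-7.4 -0.8 23.4] 0.0241 [-0.13  1.75  0.04]
14.9667
```

View pics/w5.png

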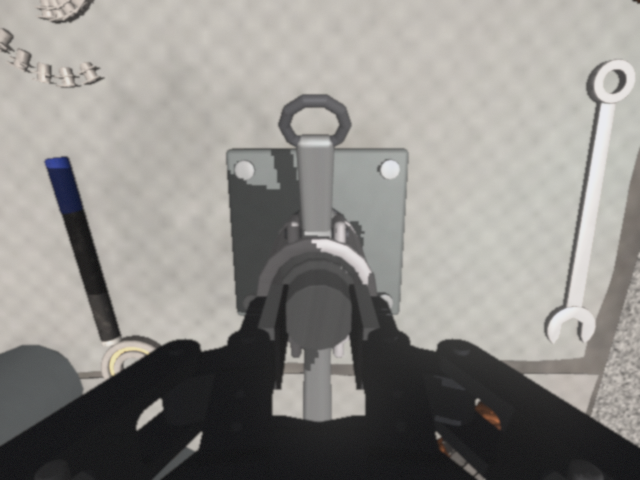

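At the hard stop: it is down 7.6 mm from first seat contact, and the force rises with no further motion. That puts the pivots at about z 0.087. Releasing and turning the gripper for the arms.

```bash
python3 - <<'E'
from h import *
c=np.array([.5434,.1118])
move_l(np.array([*c,.128]),feed=.03)
command_gripper(.05,20);s=sense();print(s['position'].round(4),s['wrist_force'].round(1),round(s['finger_gap'],4))
move_l(np.array([*c,.22]),feed=.12)
movep(np.array([*c,.222]),Rj(YAW));sleep(.15)
s,p,d=snap('wrist','w6');print(s['position'],s['time_s'])
_,X,ok=pts('wrist','pics/w6.npz')
Y=X.reshape(-1,3);r=np.hypot(Y[:,0]-.5434,Y[:,1]-.1118);m=(r<.02)&(Y[:,2]>.105)&(Y[:,2]<.135);Q=Y[m];k=np.median(Q[:,2]);Q=Q[abs(Q[:,2]-k)<.0015];print('knob',k,len(Q),circ(Q))
m=(r<.026)&(r>.0205)&(Y[:,2]>.09)&(Y[:,2]<.102);print('rim',np.median(Y[m,2]),m.sum())
for a in (YAW+np.pi/2,YAW-np.pi/2):
  for h in (.2,.1): print(np.round(inverse_kinematics(np.array([*c,h]),Rj(a)),2))
E
```

```text
[0.5434 0.1118 0.1277] [-0.5 -0.9 -0.9] 0.0502
[0.54329185 0.11173896 0.22171757] 16.95
knob 0.11848506147688947 1471 (array([0.54343945, 0.1116457 ]), 0.013603419494628906)
rim 0.09726694337001895 1594
[-0.53  0.34  0.32  1.9  -0.13  0.92  1.47]
[-0.48  0.47  0.26  1.98 -0.18  0.72  1.51]
[-1.04  0.5   1.04  1.92 -0.51  1.01 -1.29]
[-0.94  0.64  0.92  2.   -0.69  0.85 -1.15]
```

View pics/w6.png

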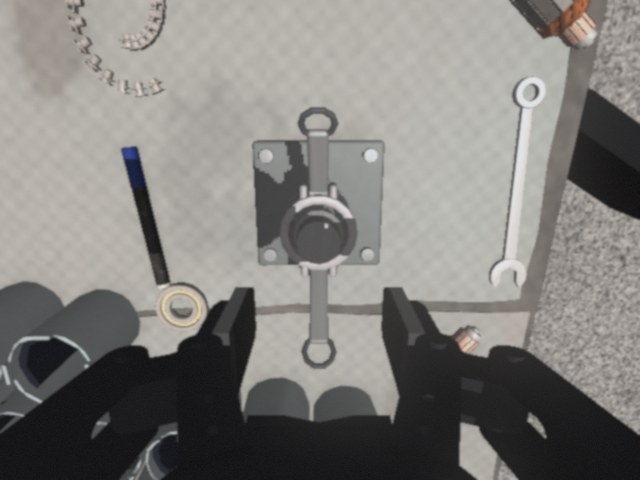

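```bash
cat >> h.py <<'E'
C=np.array([.5434,.1118])
def st(l=''):
    s=sense();print(l,s['position'].round(4),s['wrist_force'].round(1),round(s['finger_gap'],4),s['ft_torque'].round(2),round(s['time_s'],2),flush=True);return s
E
python3 - <<'E'
from h import *
movep(np.array([*C,.222]),Rj(YAW+np.pi/2))
command_gripper(.085,20)
move_l(np.array([*C,.165]));sleep(.1);s=st('above')
c=C-(s['position'][:2]-C)
for z in (.15,.14,.13,.12,.115,.11,.105,.10):
    t=move_l(np.array([*c,z]),feed=.04,until_force=20);s=st((t,z))
    if t: break
snap('side','s7');snap('wrist','w7')
E
python3 -c "
import cv2,numpy as np
a=cv2.imread('pics/s7.png');b=cv2.imread('pics/w7.png')
c=np.zeros((400,800,3),np.uint8);c[:,:400]=cv2.resize(a[130:260,220:350],(400,400));c[:,400:]=cv2.resize(b[100:480,130:510],(400,400));cv2.imwrite('pics/z8.png',c)"
```

```text
above [0.5443 0.1119 0.1662] [ 0.2 -0.7 -0.2] 0.085 [ 0.05 -0.02  0.02] 19.36
(False, 0.15) [0.5424 0.1116 0.1498] [ 0.  -0.4  0.2] 0.0851 [ 0.01  0.01 -0.01] 19.88
(False, 0.14) [0.5423 0.1116 0.1396] [ 0.9  0.  -0.3] 0.0852 [-0.07 -0.02  0.  ] 20.28
(False, 0.13) [0.5423 0.1116 0.1297] [-0.2  0.3  0.1] 0.0852 [-0.01  0.04  0.02] 20.68
(False, 0.12) [0.5422 0.1116 0.1196] [ 0.  -0.9 -0.6] 0.0847 [-0.01  0.06 -0.01] 21.08
(False, 0.115) [0.5422 0.1116 0.1147] [-0.1  0.2 -0.2] 0.0849 [-0.02 -0.03  0.02] 21.36
(False, 0.11) [0.5422 0.1116 0.1096] [ 0.7 -0.5  0.4] 0.0851 [-0.   -0.02 -0.02] 21.63
(False, 0.105) [0.5422 0.1116 0.1046] [-0.1 -0.2 -0.4] 0.0848 [-0.03  0.02  0.02] 21.91
(False, 0.1) [0.5423 0.1117 0.0996] [ 0.3  0.2 -0.8] 0.0847 [ 0.03 -0.05  0.02] 22.18
```

View pics/z8.png

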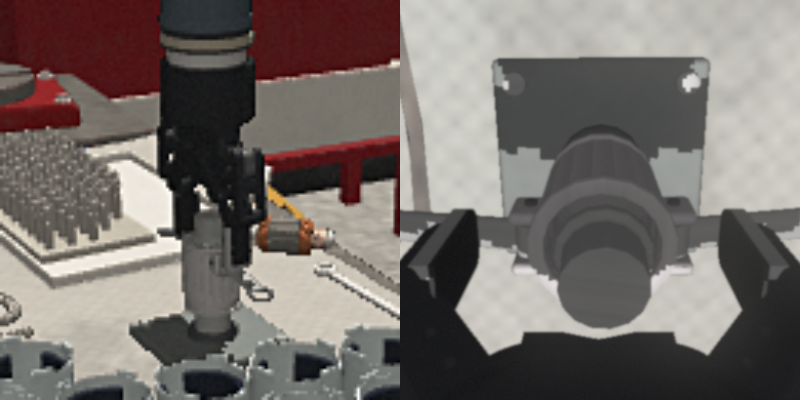

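Both arms are being pushed together and are roughly level, with negligible force. Continuing down.

```bash
python3 - <<'E'
from h import *
for z in (.095,.09,.086,.083,.080,.0775):
    t=move_l(np.array([*C,z]),feed=.03,until_force=25);s=st((t,z))
    if t or s['wrist_force'][2]>30: break
snap('side','s8');snap('wrist','w8')
E
python3 -c "
import cv2,numpy as np
a=cv2.imread('pics/s8.png');b=cv2.imread('pics/w8.png')
c=np.zeros((400,800,3),np.uint8);c[:,:400]=cv2.resize(a[130:260,220:350],(400,400));c[:,400:]=cv2.resize(b[100:480,130:510],(400,400));cv2.imwrite('pics/z9.png',c)"
```

```text
(False, 0.095) [0.5434 0.1118 0.0947] [-0.5  0.5  0.3] 0.0848 [-0.01 -0.03 -0.01] 22.6
(False, 0.09) [0.5437 0.1119 0.0899] [0.3 0.8 0.5] 0.085 [ 0.06 -0.15 -0.06] 22.92
(False, 0.086) [0.5436 0.1119 0.0858] [1.2 1.1 1.2] 0.085 [ 0.14 -0.23 -0.03] 23.2
(False, 0.083) [0.5435 0.1118 0.0828] [0.7 0.8 0.7] 0.0853 [ 0.11 -0.21  0.01] 23.45
(False, 0.08) [0.5432 0.1118 0.0797] [1.2 0.6 0.4] 0.0848 [ 0.08 -0.25  0.01] 23.7
(False, 0.0775) [0.5432 0.1117 0.0773] [0.8 0.7 0.6] 0.0852 [ 0.11 -0.16 -0.  ] 23.95
```

View pics/z9.png

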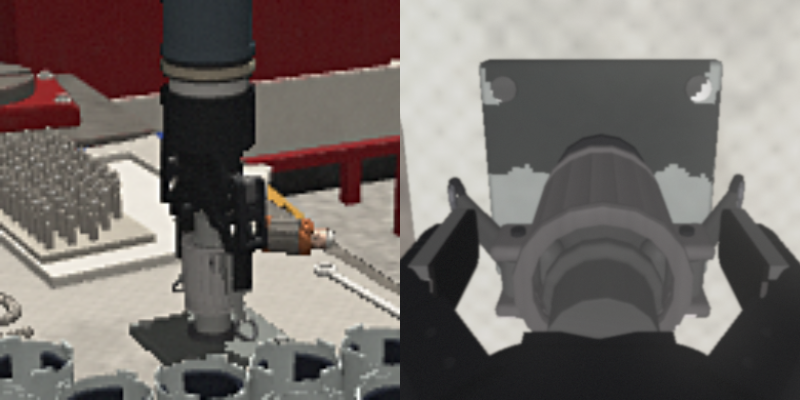

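Both arms are steeply down and symmetric. Squeezing now.

```bash
python3 - <<'E'
from h import *
for g in (.078,.072,.066,.060,.052,.045):
    command_gripper(g,22);s=st(g)
    if s['finger_gap']>g+.003: break
sleep(.3);st('end');snap('side','s9');snap('wrist','w9')
E
python3 -c "
import cv2,numpy as np
a=cv2.imread('pics/s9.png');b=cv2.imread('pics/w9.png')
c=np.zeros((400,800,3),np.uint8);c[:,:400]=cv2.resize(a[130:260,220:350],(400,400));c[:,400:]=cv2.resize(b[100:480,130:510],(400,400));cv2.imwrite('pics/z10.png',c)"
```

```text
0.078 [0.543  0.1114 0.0772] [ 1.2 -0.9  0.8] 0.0782 [-0.16 -0.02  0.04] 24.29
0.072 [0.543  0.1117 0.0773] [-0.2 -0.9  0.6] 0.072 [-0.1   0.02 -0.09] 24.52
0.066 [0.5431 0.1119 0.0775] [0.1 0.1 0.4] 0.0659 [0.01 0.16 0.  ] 24.76
0.06 [0.5431 0.1129 0.0778] [-2.2  2.4  5.6] 0.0628 [ 0.78  0.54 -0.03] 24.98
0.052 [0.5431 0.1129 0.0779] [-2.2  1.4  5.2] 0.063 [0.78 0.52 0.02] 25.19
end [0.5432 0.1129 0.0779] [-1.7  1.   5.1] 0.0624 [0.78 0.53 0.  ] 25.49
```

View pics/z10.png

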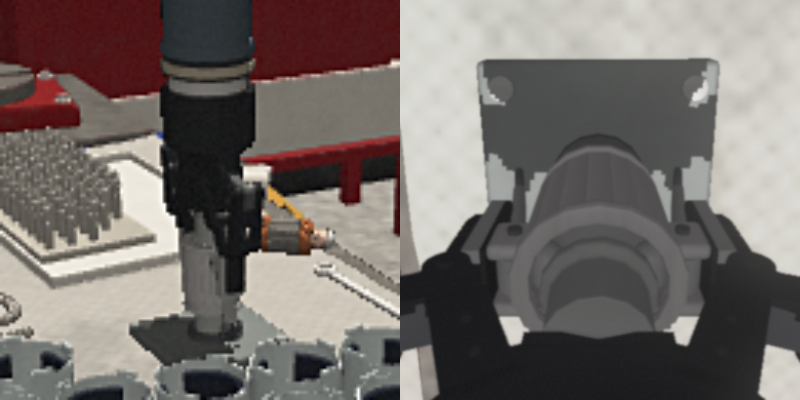

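The gap stalled at 62–63 mm, which matches both arms lying on their stops (about 62 mm by geometry). Letting go and checking.

```bash
python3 - <<'E'
from h import *
command_gripper(.085,20);st('open')
s=sense();move_l(np.array([s['position'][0],.1120,.12]),feed=.06,until_force=15);st('up')
move_l(np.array([*C,.222]),feed=.12);
movep(np.array([*C,.235]),Rj(YAW));sleep(.2);s,_,_=snap('wrist','w10');st('view')
_,X,ok=pts('wrist','pics/w10.npz')
Y=X.reshape(-1,3);r=np.hypot(Y[:,0]-.5434,Y[:,1]-.1118);m=(r<.02)&(Y[:,2]>.105)&(Y[:,2]<.135);Q=Y[m];k=np.median(Q[:,2]);Q=Q[abs(Q[:,2]-k)<.0015];print('knob',k,len(Q),circ(Q))
snap('side','s10')
E
python3 -c "
import cv2,numpy as np
a=cv2.imread('pics/s10.png');b=cv2.imread('pics/w10.png')
c=np.zeros((400,800,3),np.uint8);c[:,:400]=cv2.resize(a[150:260,230:340],(400,400));c[:,400:]=cv2.resize(b[60:360,170:470],(400,400));cv2.imwrite('pics/z11.png',c)"
```

```text
open [0.5434 0.1115 0.0773] [-0.2 -0.5 -0.5] 0.0847 [-0.02 -0.01 -0.02] 25.95
up [0.5431 0.112  0.1198] [ 0.8  0.6 -0.8] 0.0853 [-0.04  0.01  0.  ] 26.81
view [0.5434 0.1117 0.235 ] [-0.1 -1.  -0.1] 0.0848 [ 0.07 -0.06  0.02] 29.37
knob 0.11855336771776502 1320 (array([0.54321982, 0.11166719]), 0.013516023254394532)
```

View pics/z11.png

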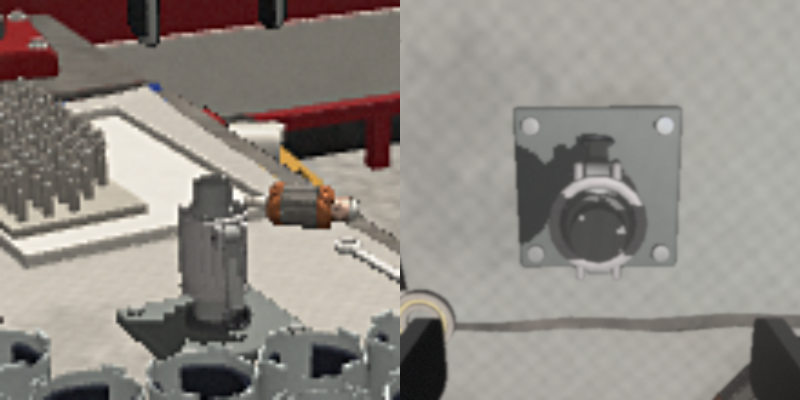

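```bash
python3 - <<'E'
from h import *
p,X,ok=pts('wrist','pics/w10.npz')
cv2.imwrite('pics/z12b.png',cv2.resize(p[130:290,240:400,::-1],None,fx=3.7,fy=3.7,interpolation=cv2.INTER_CUBIC))
# points in the stand frame on both arm sides
a=YAW;R=np.array([[np.cos(a),np.sin(a)],[-np.sin(a),np.cos(a)]])
L=(X[...,:2]-C)@R.T;z=X[...,2]
for sgn in (1,-1):
    m=(abs(L[...,0])<.006)&(sgn*L[...,1]>.027)&(sgn*L[...,1]<.09)&(z>.018)&(z<.16)
    print(sgn,m.sum(),[(round(float(y),3),round(float(h),3)) for y,h in zip(L[...,1][m][::25],z[m][::25])])
E
```

```text
1 410 [(0.038, 0.02), (0.036, 0.022), (0.035, 0.024), (0.035, 0.039), (0.034, 0.044), (0.033, 0.048), (0.033, 0.051), (0.032, 0.057), (0.031, 0.061), (0.031, 0.065), (0.03, 0.07), (0.029, 0.07), (0.029, 0.076), (0.03, 0.088), (0.029, 0.09), (0.028, 0.092), (0.027, 0.094)]
-1 42 [(-0.028, 0.091), (-0.028, 0.093)]
```

View pics/z12b.png

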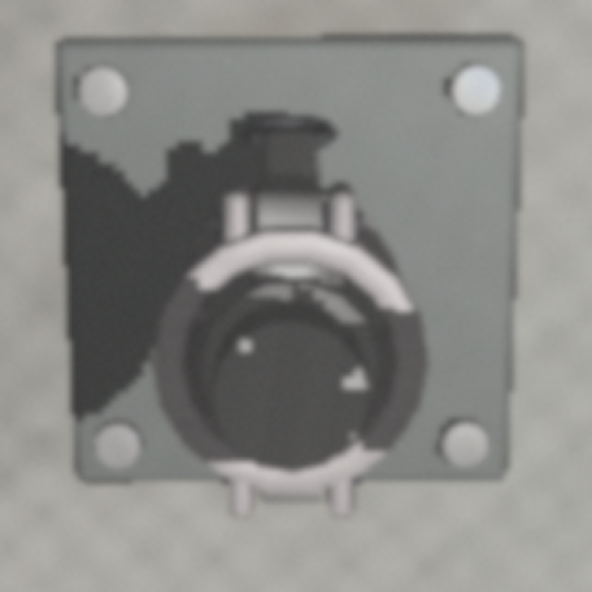

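The +y arm measures about 10° from vertical, which is its stop. The side view shows the -y arm hanging down along the head. Nothing is touching the robot.

```bash
python3 - <<'E'
from rig import *
print(finish_job())
E
```

```text
the job is handed in; nothing more can be done
None
```

The adapter is seated and locked in the coupler with both cam arms down, and I handed the job in at about 29.5 s; no verdict is reported.

- **Seating:** I gripped the steel adapter by its knob and lowered it into the bore without touching the sides. Then I pressed it about 7.6 mm into the seat to the hard stop, peaking at about 26 N. That put the pivots at about z = 0.087 m, which agrees with the depth reading of the rim.
- **Arms:** I pushed both down together with the open fingers, at wrist forces under 2 N. A 22 N squeeze then stopped at a 62–63 mm gap, which is what I calculated for both arms on their stops.

**Last checks:**
- The knob top is at z = 0.1186 m, so the underside is about 56.5 mm up, against a limit of 86.5 mm.
- The adapter is centred to within about 0.5 mm of the measured bore axis.
- The +y arm measured about 10° from vertical, which is its stop.
- The -y arm was hidden from the wrist camera. I confirmed it only from the side view and the squeeze gap.
- I did not re-measure the bystanders. The arm felt no contact away from the adapter and coupler, and the parts near the coupler looked unmoved in the last pictures.

None of the checks failed or disagreed. The underside reads about 1.8 mm above full home both before and after locking. That matches the expected spring-back of the seat and is under the 4 mm jam limit, but the arms did not visibly draw the adapter down further.

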